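# Firm in the marked row of plugs

### The job

One of the three rows of brown seed plugs has a red marker at one end and a white marker at the other: run along that row with closed fingertips from the red marker to the white one, gently pressing each of its five plugs in turn down flush with the top of its black strip. Do not touch the other two rows, do not pinch or pull up any plug, and leave the markers and everything else on the bench where they stand. Finish with the hand clear.

Things in the scene. Friction and masses are not known exactly. Their poses are not given: they have to be found in the camera images.
- strip_a: the row to work on: fixed black strip of five open cells, 46 mm wide (x), 338 long (y), 45 high, its underside 4 mm above the bench. Origin: centre of its underside; top face at z = 45 mm; y along the row. Plug centres at x = 0, y = +84 (plug1), +42, 0, -42, -84 mm (plug5), one in each cell. A marker stands on each solid end block
- strip_b: another strip like strip_a, with five proud plugs that are to be left alone and no markers
- strip_c: the third strip, like strip_b
- carrier: fixed grey tray 290 (x) by 370 (y) mm with walls 22 mm high, holding the three strips; origin at the centre of its underside. The strips are parallel, alike but for the markers, in any order, 63 mm apart centre to centre; a bay on its far (+x) side holds a cup and a stack of labels
- tag_red: loose red marker, a foot 26 mm across, a thin stem and a disc head 24 mm across, 38 mm tall; origin at the centre of its underside; stands on one end block of strip_a, 145 mm from the strip's middle (on the +y or the -y end): the row starts here
- tag_white: loose white marker of the same shape, on the other end block of strip_a, 145 mm from the middle: the row finishes here
- plug1 (a joint): height (m) by which plug1, at y = +84 mm in strip_a, stands proud: 0 = fully home, the crown of its dome flush with the strip's top (a hard stop), 0.004 to 0.006 at the start. Brown rigid round plug, 33 mm across, with a low dome (6.5 mm from crown to edge); it slides vertically, takes about 2 to 4 N to push down and stays where it is left
- plug2 (a joint): height (m) by which plug2, at y = +42 mm in strip_a, stands proud: 0 = fully home, the crown of its dome flush with the strip's top (a hard stop), 0.004 to 0.006 at the start. Brown rigid round plug, 33 mm across, with a low dome (6.5 mm from crown to edge); it slides vertically, takes about 2 to 4 N to push down and stays where it is left
- plug3 (a joint): height (m) by which plug3, at y = +0 mm in strip_a, stands proud: 0 = fully home, the crown of its dome flush with the strip's top (a hard stop), 0.004 to 0.006 at the start. Brown rigid round plug, 33 mm across, with a low dome (6.5 mm from crown to edge); it slides vertically, takes about 2 to 4 N to push down and stays where it is left
- plug4 (a joint): height (m) by which plug4, at y = -42 mm in strip_a, stands proud: 0 = fully home, the crown of its dome flush with the strip's top (a hard stop), 0.004 to 0.006 at the start. Brown rigid round plug, 33 mm across, with a low dome (6.5 mm from crown to edge); it slides vertically, takes about 2 to 4 N to push down and stays where it is left
- plug5 (a joint): height (m) by which plug5, at y = -84 mm in strip_a, stands proud: 0 = fully home, the crown of its dome flush with the strip's top (a hard stop), 0.004 to 0.006 at the start. Brown rigid round plug, 33 mm across, with a low dome (6.5 mm from crown to edge); it slides vertically, takes about 2 to 4 N to push down and stays where it is left
- seed_cup: loose white cup, 64 mm across, 45 mm high, in the tray's bay; origin at the centre of its underside
- label_stack: loose stack of wooden plant labels, 20 x 110 x 12 mm, in the tray's bay; origin at the centre of its underside
- clay_pot: loose terracotta pot, 90 mm across, 80 mm high; origin at the centre of its underside
- spray_bottle: loose white bottle with a red cap, 68 mm across, 170 mm high; origin at the centre of its underside
- seed_jar: loose amber jar, 64 mm across, 80 mm high; origin at the centre of its underside

How it is judged:
By the outcome, as a careful person would: the job done as asked, in the order asked, and still so for the second after the job is handed in, with the robot touching nothing.
It also fails if it takes over 48 s, if anything falls off the work surface, if the arm or the gripper's body presses on something with over 40 N, if the wrist force passes 120 N, or if a joint passes its speed limit or range.

### The arm

A 6-joint arm with a two-finger parallel gripper is mounted at the origin on the work surface. World frame = base frame: x ahead of the robot, y to its left, z up, the work surface at z = 0. Lengths are in m, angles in degrees, forces in N, time in s.
With the tool pointing down it reaches from about 0.4 to 0.825 m from the base axis. Payload 7 kg.
Tool frame: the origin (TCP) lies on the front face of the gripper's body, between the roots of the fingers; the fingertips stand 66 mm ahead of it and the grasp point (between the pads) lies 47 mm ahead of it; z points along the fingers, y is the line along which they close (so a half turn about z gives the same grasp; the last joint's range is limited). The gripper opens to 88 mm and grips with 3 to 60 N. Pads are 19 mm wide; open, the fingers measure 130 mm over their backs; the gripper's body (78 mm by 193 mm) begins 47 mm behind the grasp point.
Start: joints at [89.846, 20.546, 0.682, 0, -70.136, -16.507], TCP at [0.194, 0.647, 0.292] pointing down, gripper open.
Joint ranges: [-176.03, 176.03], [-82.01, 121.73], [-58.28, 71.71], [-173.87, 95.51], [-174.79, -0.11], [-173.66, 173.66]. Speed limits (degrees/s): [136.94, 136.94, 172.46, 180, 180, 180].

### API

Orientations are given as [roll, pitch, yaw] about the fixed x, y, z axes, in that order (R = Rz(yaw) Ry(pitch) Rx(roll)).
In Python, from plant import ctrl gives the robot as it stands.
- The arm moves only by the tool send_rows, never from a script. Its argument "deltas" is a list of rows, each a list of 2 entries, a list of its own where there are three numbers: the shift along the tool's x, y, z each as a share of 800 mm, from -1 to 1, then the turn about the tool's z as a share of 90 degrees, from -1 to 1. A call has exactly 5 rows; each row is the pose to reach, as a shift and turn from the pose commanded when the call began, along the tool's axes at that moment; what a row does not reach only later rows make up. A row lasts 1/12 s, in which the tool goes at most 41.7 mm and 7.16 degrees, less where a joint would pass 70% of its speed; a pose out of reach is approached as far as the arm can. A call with a number of a shift or a turn outside -1 to 1 is refused whole. A call with a gripper value outside its range is refused whole. "gripper" is the opening, from 0 (shut) to 1 (fully open), set as the call begins (left out, the last holds). The fingers move at their own pace and stop on an object; the grip force is fixed at half the most. Time passes only in rows, so rows that repeat a pose let the fingers close, or fill a call up. It gives the time, the measured TCP pose, the force, the opening and the grip force at its end, in the units of the state.
- ctrl.get_obs(): the state, without advancing time (a new reading comes with each control period).
- ctrl.snapshot(name): name is "scene" or "top" or "wrist"; returns a dict with "color" (480x640x3 uint8, red, green, blue), "vertical_fov" (degrees; the focal length in pixels is half the picture's height over the tangent of half this angle, whatever the lens; pixels are square), "cx", "cy" (the principal point, pixels), "k1" (the pictures are not rectified: a ray, as slopes to the right and down, at radius r is drawn at 1 + k1 r^2 times it, then the intrinsics apply), "rvec" (rotation vector, rad) and "tvec" (3), from world to camera coordinates, as OpenCV has them. Camera axes: x right, y down, z forward; pixel columns grow to the right and rows downward; lengths in m; the calibration is good to about 2 mm. A picture is of the moment at which its call begins. There is no depth.
- ctrl.close_job(): hands the job in; it is judged then, once.
Trained networks look in a picture, given as the dict that the camera call returned (one of the last four; its "shot" number tells which), for a name from the list of things; names that differ only in an ending like _2 or _b are one class to them, and where a whole thing is asked for, a point or a joint stands for the part that bears it (a point fixed in the world has none). Each returns a list of dicts, best first, with "conf" (0 to 1); they miss things now and then, are a little off and sometimes report something else, mostly with a low value. They report only what shows in the picture. A call takes as long as a camera call.
- ctrl.boxes_of(picture, thing): "xy" ([column, row] as shares, 0 to 1, of the picture: columns of its width, rows of its height, amid what is visible of it).
- ctrl.cut_out(picture, thing): "pixels" (480x640 bool, what is visible of it) and "xy" ([column, row] as shares, 0 to 1, of the picture: columns of its width, rows of its height, amid what is visible of it).
The state is a dict: "clock": time; "joint_pos": joint angles; "qvel": joint speeds; "tau": joint torques, N m; "tool_pos": TCP position; "orientation": TCP orientation; "force": force on the tool from outside, world axes, zero at the start; "moment": the same for the moment, N m; "opening": finger opening in m; "gripper_force": force on a finger pad.
Only numpy, scipy, OpenCV 4.12 (cv2) and the standard library are available. Lean on these libraries where they do the work, as an engineer would, in place of code of your own. Each camera call takes 0.05 s, during which the arm holds its last target. There are 200 camera calls.

## Working session

There is one attempt and no reset: what is moved stays moved. The work goes in short steps, Python scripts to look and compute and a tool call to move; the robot and the scene stay as the last step left them, time stands still between calls to the robot, and variables do not carry over. Pictures are saved under pics/ and viewed, at most 10 in all, crops included, and the job is handed in when it is done.

Besides the shell and the picture viewer there is one more tool, called after "Request:" in YAML: its name, and indented under it one key for each argument. send_rows: Moves the arm, as the interface text tells. Shift numbers are shares of 800 mm and turn numbers shares of 90 degrees, none past 1 either way. Its arguments: {"type":"object","properties":{"deltas":{"type":"array","items":{"type":"array"}},"gripper":{"type":"number"}},"required":["deltas"]}

```bash
mkdir -p pics
cat > h.py <<'E'
import numpy as np, cv2
from plant import ctrl
from scipy.spatial.transform import Rotation as R
def cam(p):
    f=240/np.tan(np.radians(p["vertical_fov"])/2)
    K=np.array([[f,0,p["cx"]],[0,f,p["cy"]],[0,0,1]]);D=np.array([p["k1"],0,0,0,0.])
    return K,D,np.array(p["rvec"],float).ravel(),np.array(p["tvec"],float).ravel()
def ray(p,uv):
    K,D,r,t=cam(p);n=cv2.undistortPoints(np.array([[uv]],float),K,D).ravel()
    M=cv2.Rodrigues(r)[0];d=M.T@np.array([n[0],n[1],1]);return -M.T@t,d/np.linalg.norm(d)
def atz(p,uv,z):
    c,d=ray(p,uv);return c+d*(z-c[2])/d[2]
def tri(rs):
    A=sum(np.eye(3)-np.outer(d,d) for c,d in rs);b=sum((np.eye(3)-np.outer(d,d))@c for c,d in rs)
    return np.linalg.solve(A,b)
def proj(p,X):
    K,D,r,t=cam(p);return cv2.projectPoints(np.array(X,float).reshape(-1,3),r,t,K,D)[0].reshape(-1,2)
def save(p,n): cv2.imwrite("pics/"+n,p["color"][:,:,::-1])
E
python3 - <<'E'
from h import *
print({k:np.round(v,4) for k,v in ctrl.get_obs().items()})
P={n:ctrl.snapshot(n) for n in ("scene","top","wrist")}
for n,p in P.items():
    save(p,n+"0.png");print(n,-cv2.Rodrigues(cam(p)[2])[0].T@cam(p)[3])
    for th in ("tag_red","tag_white","strip_a","plug1","carrier"):
        for d in ctrl.boxes_of(p,th)[:16]:
            uv=np.array(d["xy"])*[640,480];print(n,th,round(d["conf"],2),uv.round(1),atz(p,uv,.055).round(4))
E
```

```text
{'clock': np.float64(0.0), 'joint_pos': array([ 8.98466e+01,  2.05907e+01,  6.37000e-01, -1.80000e-02,
       -7.01359e+01, -1.65083e+01]), 'qvel': array([-0.0537, -0.0252,  0.0259,  0.0397, -0.0314, -0.0305]), 'tau': array([ 1.80000e-03, -5.82715e+01,  2.93042e+01,  6.99690e+00,
        6.90000e-03, -2.00000e-04]), 'tool_pos': array([0.1934, 0.6463, 0.2913]), 'orientation': array([ 1.799092e+02, -9.300000e-03, -1.666780e+01]), 'force': array([-0.2377,  0.0932, -0.2979]), 'moment': array([-0.0355, -0.0754, -0.0513]), 'gripper_force': np.float64(0.0), 'opening': np.float64(0.0873)}
scene [ 1.39474357 -0.11876024  0.63516884]
scene tag_red 0.5 [272.8 236. ] [ 0.5129 -0.1048  0.055 ]
scene tag_white 0.47 [402.3 224.6] [0.5005 0.1868 0.055 ]
scene strip_a 0.75 [343.7 255.5] [0.6023 0.0357 0.055 ]
scene strip_a 0.73 [335.5 237.1] [0.5332 0.0295 0.055 ]
scene strip_a 0.73 [330.  223.9] [0.4786 0.0254 0.055 ]
scene plug1 0.7 [342.2 236.8] [0.5336 0.0441 0.055 ]
scene carrier 0.75 [348.4 290.2] [0.7121 0.0259 0.055 ]
top [ 0.45539805 -0.01994606  1.04134655]
top tag_red 0.52 [358.7 247.2] [ 0.5348 -0.104   0.055 ]
top tag_red 0.52 [290.7 209.2] [0.6191 0.0513 0.055 ]
top tag_white 0.58 [502.7 240.8] [ 0.554  -0.4312  0.055 ]
top tag_white 0.48 [226.7 258.9] [0.5042 0.1921 0.055 ]
top strip_a 0.75 [290.9 223.4] [0.5866 0.0501 0.055 ]
top strip_a 0.68 [294.3 252.4] [0.521  0.0411 0.055 ]
top strip_a 0.65 [291.3 280.1] [0.4588 0.0464 0.055 ]
top strip_a 0.52 [499.1 241.5] [ 0.5524 -0.4229  0.055 ]
top plug1 0.7 [291.1 252.2] [0.5213 0.0483 0.055 ]
top plug1 0.7 [310.  250.1] [0.5267 0.0058 0.055 ]
top plug1 0.62 [256.3 256.8] [0.5098 0.126  0.055 ]
top plug1 0.59 [274. 254.] [0.5166 0.0866 0.055 ]
top plug1 0.48 [290.9 211.8] [0.6131 0.0507 0.055 ]
top plug1 0.45 [331.8 247.6] [ 0.533  -0.0431  0.055 ]
top carrier 0.74 [292.9 210.4] [0.6164 0.0461 0.055 ]
wrist [0.26794964 0.62372652 0.38377244]
```

Run:
```python
import cv2
a=cv2.imread("pics/top0.png")[150:350,160:440];cv2.imwrite("pics/t1.png",cv2.resize(a,None,fx=2.8,fy=2.8,interpolation=cv2.INTER_CUBIC))
```

```text
(no output)
```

View pics/t1.png

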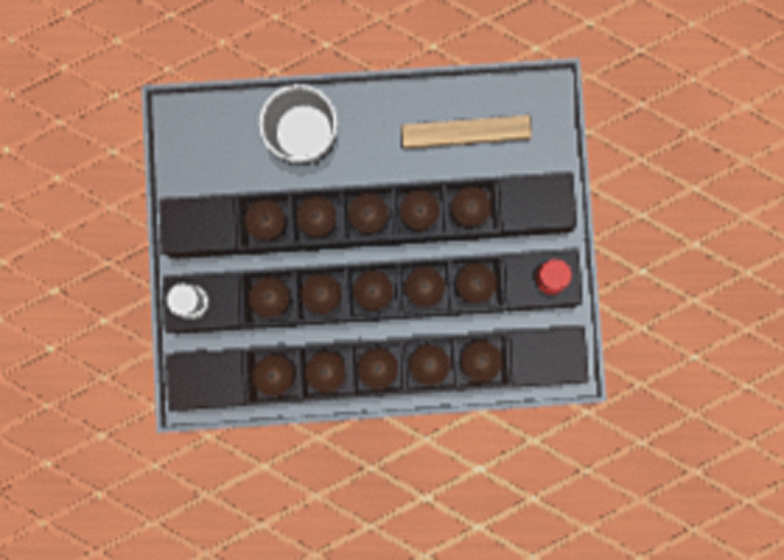

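View pics/scene0.png

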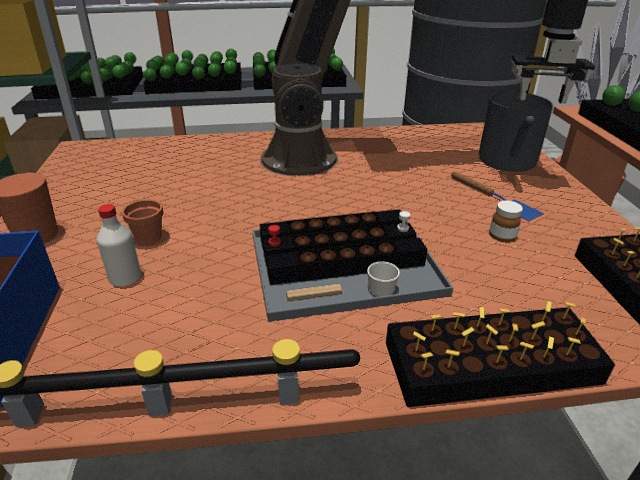

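The top crop shows strip_a as the middle row: its red marker is at crop (555,277), its white one at (183,300), and five domes lie between them. In the scene view, the red marker is at (273,236) and the white one at (402,224). I'll move towards a hover point where the wrist camera sees the row.

Request:
send_rows:
  deltas:
    - [[0.038, 0.034, 0], 0.05]
    - [[0.076, 0.068, 0], 0.1]
    - [[0.114, 0.102, 0], 0.15]
    - [[0.152, 0.136, 0], 0.2]
    - [[0.19, 0.17, 0], 0.25]
  gripper: 0

```text
clock: 1.32
tool_pos: [0.3008, 0.471, 0.2922]
orientation: [-180.0, 0.0, -39.4]
force: [1.2, 0.6, 0.1]
opening: 0.0596
gripper_force: 0.0
```

```bash
cat >> h.py <<'E'
def delta(T,yaw):
    o=ctrl.get_obs();M=R.from_euler("xyz",o["orientation"],degrees=True)
    print("t",o["clock"],"pos",np.round(o["tool_pos"],4),np.round(o["orientation"],2),"F",np.round(o["force"],1),"op",round(float(o["opening"]),4))
    dy=(yaw-o["orientation"][2]+180)%360-180
    print("shift",(M.inv().apply(np.array(T)-o["tool_pos"])/.8).round(4),"turn",round(-dy/90,4))
E
python3 -c "
from h import *
delta([.52,.125,.29],-84)"
```

```text
t 1.3167 pos [0.3008 0.471  0.2922] [-179.98    0.    -39.35] F [1.2 0.6 0.1] op 0.0596
shift [0.4862 0.1607 0.0028] turn 0.4961
```

Request:
send_rows:
  deltas:
    - [[0.049, 0.016, 0], 0.05]
    - [[0.098, 0.032, 0], 0.1]
    - [[0.147, 0.048, 0], 0.15]
    - [[0.195, 0.064, 0], 0.2]
    - [[0.243, 0.08, 0], 0.25]

```text
clock: 1.73
tool_pos: [0.4111, 0.2986, 0.2926]
orientation: [-179.9, 0.0, -61.9]
force: [1.3, 0.7, 0.7]
opening: 0.0264
gripper_force: 0.0
```

Request:
send_rows:
  deltas:
    - [[0.051, -0.004, 0], 0.05]
    - [[0.102, -0.008, 0], 0.1]
    - [[0.153, -0.012, 0], 0.15]
    - [[0.204, -0.015, 0], 0.2]
    - [[0.255, -0.018, 0], 0.25]

```text
clock: 2.15
tool_pos: [0.5207, 0.1258, 0.2926]
orientation: [-179.9, 0.0, -84.4]
force: [1.2, 1.2, 0.1]
opening: 0.0004
gripper_force: 0.0
```

Run:
```python
from h import *
delta([.52,.125,.29],-84)
import pickle
for i in range(1):
    p=ctrl.snapshot("wrist");save(p,"w1.png");pickle.dump(p,open("w1.pkl","wb"))
    print(ray(p,(320,240)))
    for th in ("tag_red","tag_white","plug1","strip_a"):
        for d in ctrl.boxes_of(p,th):
            uv=np.array(d["xy"])*[640,480];print(th,round(d["conf"],2),uv.round(1),atz(p,uv,.052).round(4))
```

```text
t 2.15 pos [0.5207 0.1258 0.2926] [-1.7995e+02  3.0000e-02 -8.4370e+01] F [1.2 1.2 0.1] op 0.0004
shift [0.0009 0.001  0.0033] turn -0.0041
(array([0.52741494, 0.04722153, 0.38503527]), array([-0.03314285,  0.27539253, -0.96076038]))
tag_white 0.77 [324.7 285.8] [0.5077 0.1837 0.052 ]
plug1 0.74 [326.3 173. ] [0.5165 0.0862 0.052 ]
plug1 0.73 [333.5 119.9] [0.5152 0.0444 0.052 ]
plug1 0.63 [331.3  62.1] [0.5214 0.0019 0.052 ]
plug1 0.63 [330.7  12.9] [ 0.5256 -0.033   0.052 ]
strip_a 0.7 [252.7 145.3] [0.577 0.07  0.052]
strip_a 0.67 [403.3 139.9] [0.4584 0.0539 0.052 ]
strip_a 0.61 [331.7 136.2] [0.5153 0.057  0.052 ]
strip_a 0.4 [200.2 137.1] [0.6192 0.0673 0.052 ]
```

View pics/w1.png

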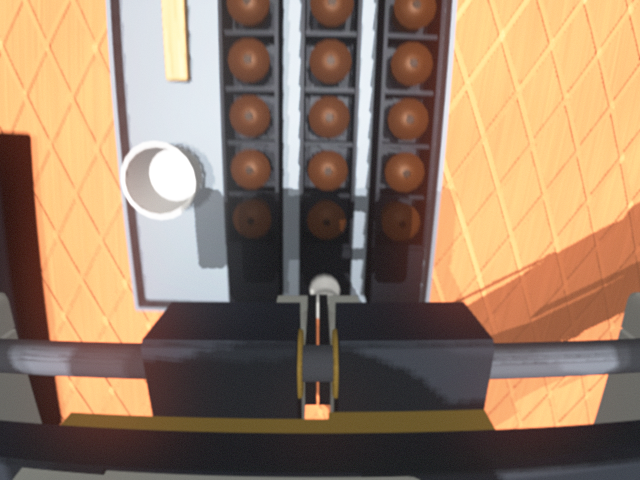

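The wrist view shows the five plugs of strip_a down column ~330 (rows 10, 62, 116, 170, 220) and the white marker head at (324,287). The cup is at left, and the fingers are shut. I'll shift 80 mm towards the red end for a second view.

Request:
send_rows:
  deltas:
    - [[0.025, 0, 0], 0]
    - [[0.05, 0, 0], 0]
    - [[0.075, 0, 0], 0]
    - [[0.1, 0, 0], 0]
    - [[0.1, 0, 0], 0]

```text
clock: 2.82
tool_pos: [0.5277, 0.0474, 0.2924]
orientation: [-180.0, -0.0, -84.1]
force: [-0.2, 0.1, 0.3]
opening: 0.0005
gripper_force: 0.0
```

Run:
```python
from h import *
import pickle
p=ctrl.snapshot("wrist");save(p,"w2.png");pickle.dump(p,open("w2.pkl","wb"))
q=pickle.load(open("w1.pkl","rb"))
def blobs(p):
    h=cv2.cvtColor(p["color"],cv2.COLOR_RGB2HSV);m=((h[...,0]<14)&(h[...,1]>90)&(h[...,2]>45)&(h[...,2]<190)).astype(np.uint8)
    m=cv2.morphologyEx(m,cv2.MORPH_OPEN,np.ones((5,5)))
    n,_,s,c=cv2.connectedComponentsWithStats(m);return [(c[i].round(1),s[i,4],atz(p,c[i],.05).round(4)) for i in range(1,n) if 500<s[i,4]<3000]
for x in (q,p):
    print('--')
    for b in blobs(x): print(*b)
for th in ("tag_red","tag_white","plug1"):
    for d in ctrl.boxes_of(p,th):
        uv=np.array(d["xy"])*[640,480];print(th,round(d["conf"],2),uv.round(1),atz(p,uv,.052).round(4))
delta([.53,-.04,.2],-84.4)
```

```text
--
[248.2  10.6] 850 [ 0.5873 -0.0296  0.05  ]
[331.5  11.4] 893 [ 0.5251 -0.0346  0.05  ]
[418.1  15.1] 1373 [ 0.46   -0.0395  0.05  ]
[248.3  59.3] 1397 [0.5848 0.0055 0.05  ]
[330.1  60.5] 1385 [0.5225 0.0006 0.05  ]
[415.7  63.5] 1923 [ 0.4568 -0.0045  0.05  ]
[249.6 115.1] 1215 [0.5812 0.047  0.05  ]
[328.6 116.5] 1218 [0.5193 0.0422 0.05  ]
[412.2 118.7] 1738 [0.4534 0.0369 0.05  ]
[250.5 169.1] 1163 [0.5779 0.0893 0.05  ]
[408.1 172.4] 1678 [0.4502 0.0791 0.05  ]
[327.3 170.5] 1198 [0.5158 0.0844 0.05  ]
[326.6 219.2] 1026 [0.5122 0.1247 0.05  ]
[404.5 222.8] 1754 [0.4466 0.1212 0.05  ]
[ 47.9 400. ] 958 [0.7785 0.342  0.05  ]
[109.  434.2] 502 [0.7151 0.3761 0.05  ]
--
[250.3 110.2] 1290 [ 0.588 -0.035  0.05 ]
[330.4 111.7] 1281 [ 0.5254 -0.0401  0.05  ]
[414.2 113.8] 1777 [ 0.4597 -0.0459  0.05  ]
[251.5 163.8] 1212 [0.5843 0.0067 0.05  ]
[410.1 167.5] 1693 [ 0.4563 -0.0038  0.05  ]
[328.7 165.3] 1203 [0.5222 0.0016 0.05  ]
[406.  216.9] 1674 [0.453  0.0371 0.05  ]
[259.4 210.7] 507 [0.5753 0.0446 0.05  ]
[327.3 215.1] 1050 [0.5187 0.0426 0.05  ]
[401.4 262.1] 1621 [0.4503 0.0771 0.05  ]
[325.8 261.4] 889 [0.5155 0.0832 0.05  ]
[397.8 295.5] 513 [0.4483 0.1084 0.05  ]
[583.5 324.5] 2620 [0.264  0.1217 0.05  ]
[461.4 318.6] 618 [0.386  0.1255 0.05  ]
[ 51.5 397.7] 999 [0.7791 0.2606 0.05  ]
tag_red 0.73 [334.9  21.3] [ 0.5294 -0.1059  0.052 ]
tag_white 0.45 [170.5 265.7] [0.6495 0.1006 0.052 ]
plug1 0.92 [326.3 113.8] [ 0.5285 -0.0381  0.052 ]
plug1 0.91 [325.5 262.8] [0.5158 0.0838 0.052 ]
plug1 0.85 [323.5 287.9] [0.5149 0.1071 0.052 ]
plug1 0.64 [328.6 216.4] [0.5177 0.0431 0.052 ]
t 3.0167 pos [0.528  0.0493 0.2923] [-1.7998e+02  1.0000e-02 -8.4060e+01] F [-0.1  0.   0. ] op 0.0005
shift [0.1114 0.0091 0.1154] turn 0.0038
```

View pics/w2.png

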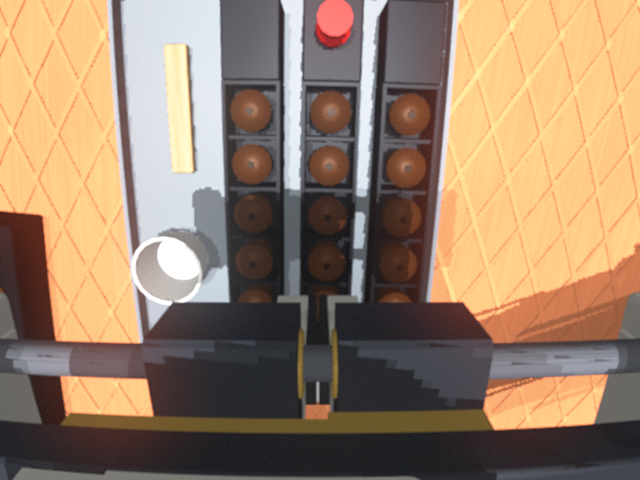

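The second wrist view shows the red marker head at (335,21). The plugs are at (330,112), (329,165), (327,215), (326,261) and (323,300, partly hidden). Both views agree at z≈0.05, so I'll hover over the plug nearest red at (0.5258,−0.0412).

Request:
send_rows:
  deltas:
    - [[0.028, 0.003, 0.035], 0.003]
    - [[0.056, 0.007, 0.07], 0.006]
    - [[0.084, 0.01, 0.105], 0.01]
    - [[0.111, 0.014, 0.14], 0.013]
    - [[0.111, 0.014, 0.175], 0.013]

```text
clock: 3.43
tool_pos: [0.5255, -0.0426, 0.1511]
orientation: [-180.0, -0.0, -85.3]
force: [0.4, 0.7, 1.0]
opening: 0.0006
gripper_force: 0.0
```

Request:
send_rows:
  deltas:
    - [[0, 0, 0], 0]
    - [[0, 0, 0], 0]
    - [[0, 0, 0], 0]
    - [[0, 0, 0], 0]
    - [[0, 0, 0], 0]

```text
clock: 3.85
tool_pos: [0.5271, -0.0404, 0.154]
orientation: [-179.8, 0.0, -85.3]
force: [0.3, 0.6, -0.2]
opening: 0.0007
gripper_force: 0.0
```

Run:
```python
from h import *
import pickle
delta([.5258,-.0412,.125],-85.4)
p=ctrl.snapshot("scene");cv2.imwrite("pics/s2.png",cv2.resize(p["color"][150:300,230:450,::-1],None,fx=3.6,fy=3.6,interpolation=cv2.INTER_CUBIC))
t=ctrl.snapshot("top");cv2.imwrite("pics/t2.png",cv2.resize(t["color"][180:310,200:400,::-1],None,fx=4,fy=4))
o=ctrl.get_obs()
tip=R.from_euler("xyz",o["orientation"],degrees=True).apply([0,0,.066])+o["tool_pos"]
print(tip,(proj(p,tip)-[230,150])*3.6)
```

```text
t 3.85 pos [ 0.5271 -0.0404  0.154 ] [-1.7982e+02  3.0000e-02 -8.5250e+01] F [ 0.3  0.6 -0.2] op 0.0007
shift [0.0008 0.0018 0.0362] turn 0.0017
[ 0.52677503 -0.04075512  0.08744812] [[261.5718404  269.56918154]]
```

View pics/s2.png

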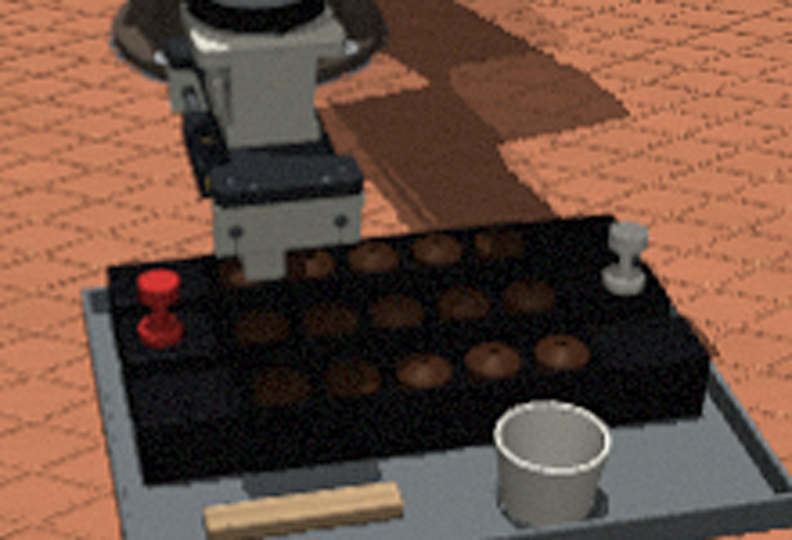

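The fingertips, at crop (262,275), sit above the plug nearest red at (262,325). I'll check whether the pale block at (215–360, 195–250) is the gripper body's near end, which matters for clearing the marker.

Run:
```python
from h import *
p=ctrl.snapshot("scene");o=ctrl.get_obs();M=R.from_euler("xyz",o["orientation"],degrees=True)
C=[[x,y,z] for y in(-.0965,.0965,-.021) for x in(-.039,.039) for z in (0,-.03)]+[[x,-.021,z] for x in(-.0095,.0095) for z in(.04,.066)]
for c,u in zip(C,(proj(p,M.apply(C)+o["tool_pos"])-[230,150])*3.6): print(c,u.round())
```

```text
[-0.039, -0.0965, 0] [365. 251.]
[-0.039, -0.0965, -0.03] [366. 202.]
[0.039, -0.0965, 0] [219. 267.]
[0.039, -0.0965, -0.03] [217. 217.]
[-0.039, 0.0965, 0] [294.  91.]
[-0.039, 0.0965, -0.03] [294.  47.]
[0.039, 0.0965, 0] [169. 103.]
[0.039, 0.0965, -0.03] [166.  58.]
[-0.039, -0.021, 0] [335. 182.]
[-0.039, -0.021, -0.03] [335. 135.]
[0.039, -0.021, 0] [197. 196.]
[0.039, -0.021, -0.03] [195. 148.]
[-0.0095, -0.021, 0.04] [284. 249.]
[-0.0095, -0.021, 0.066] [284. 287.]
[0.0095, -0.021, 0.04] [251. 252.]
[0.0095, -0.021, 0.066] [252. 290.]
```

That matches the body end, so markers clear by about 28 mm. I'll press gently, watching the force.

Request:
send_rows:
  deltas:
    - [[0, 0, 0.015], 0]
    - [[0, 0, 0.03], 0]
    - [[0, 0, 0.038], 0]
    - [[0, 0, 0.041], 0]
    - [[0, 0, 0.043], 0]

```text
clock: 4.42
tool_pos: [0.5258, -0.0414, 0.1177]
orientation: [180.0, -0.0, -85.3]
force: [-1.8, -1.0, 1.6]
opening: 0.0003
gripper_force: 1.1
```

Request:
send_rows:
  deltas:
    - [[0, 0, 0.0005], 0]
    - [[0, 0, 0.001], 0]
    - [[0, 0, 0.0015], 0]
    - [[0, 0, 0.0015], 0]
    - [[0, 0, 0.0015], 0]

```text
clock: 4.83
tool_pos: [0.5261, -0.0414, 0.1168]
orientation: [-180.0, 0.0, -85.3]
force: [-1.1, -1.2, 1.3]
opening: 0.0002
gripper_force: 1.0
```

Request:
send_rows:
  deltas:
    - [[0, 0, 0.0005], 0]
    - [[0, 0, 0.001], 0]
    - [[0, 0, 0.0015], 0]
    - [[0, 0, 0.0015], 0]
    - [[0, 0, 0.0015], 0]

```text
clock: 5.25
tool_pos: [0.526, -0.0414, 0.1153]
orientation: [180.0, -0.0, -85.3]
force: [-1.6, 0.1, 1.7]
opening: 0.0009
gripper_force: 0.8
```

Request:
send_rows:
  deltas:
    - [[0, 0, 0.0005], 0]
    - [[0, 0, 0.001], 0]
    - [[0, 0, 0.001], 0]
    - [[0, 0, 0.001], 0]
    - [[0, 0, 0.001], 0]

```text
clock: 5.67
tool_pos: [0.5261, -0.0414, 0.1148]
orientation: [-180.0, -0.0, -85.3]
force: [-2.1, -0.5, 5.8]
opening: 0.0001
gripper_force: 2.6
```

Request:
send_rows:
  deltas:
    - [[0, 0, 0.0005], 0]
    - [[0, 0, 0.001], 0]
    - [[0, 0, 0.001], 0]
    - [[0, 0, 0.001], 0]
    - [[0, 0, 0.001], 0]

```text
clock: 6.08
tool_pos: [0.5262, -0.0414, 0.1146]
orientation: [-180.0, -0.0, -85.3]
force: [-4.4, 0.2, 11.6]
opening: 0.0005
gripper_force: 5.9
```

The stop is reached: z holds at 0.1147 while force rises to 11.6 N. Next plug: lift 16 mm, advance 42 mm, and press to the same depth.

Request:
send_rows:
  deltas:
    - [[0, 0, -0.01], 0]
    - [[0, 0, -0.02], 0]
    - [[-0.026, 0, -0.02], 0]
    - [[-0.0525, 0, -0.02], 0]
    - [[-0.0525, 0, -0.02], 0]

```text
clock: 6.5
tool_pos: [0.5234, 0.0027, 0.1307]
orientation: [-179.9, 0.0, -85.3]
force: [-0.1, 0.4, 0.1]
opening: 0.0006
gripper_force: 0.0
```

Request:
send_rows:
  deltas:
    - [[0, 0, 0.006], 0]
    - [[0, 0, 0.01], 0]
    - [[0, 0, 0.0125], 0]
    - [[0, 0, 0.015], 0]
    - [[0, 0, 0.017], 0]

```text
clock: 6.92
tool_pos: [0.5225, 0.0, 0.1159]
orientation: [180.0, -0.0, -85.4]
force: [-1.8, 1.0, 3.5]
opening: 0.0004
gripper_force: 1.4
```

Request:
send_rows:
  deltas:
    - [[0, 0, 0.001], 0]
    - [[0, 0, 0.002], 0]
    - [[0, 0, 0.003], 0]
    - [[0, 0, 0.003], 0]
    - [[0, 0, 0.003], 0]

```text
clock: 7.33
tool_pos: [0.5226, 0.0001, 0.1146]
orientation: [-180.0, -0.0, -85.3]
force: [-4.1, -0.9, 11.2]
opening: 0.0007
gripper_force: 5.6
```

Run:
```python
from h import *
delta([.5224,.0006,.1148],-85.4)
p=ctrl.snapshot("scene");cv2.imwrite("pics/s3.png",cv2.resize(p["color"][190:290,250:430,::-1],None,fx=4.4,fy=4.4,interpolation=cv2.INTER_CUBIC))
```

```text
t 7.3333 pos [5.226e-01 1.000e-04 1.146e-01] [-1.7999e+02 -2.0000e-02 -8.5320e+01] F [-4.1 -0.9 11.2] op 0.0007
shift [-0.0006  0.0003 -0.0002] turn 0.0009
```

View pics/s3.png

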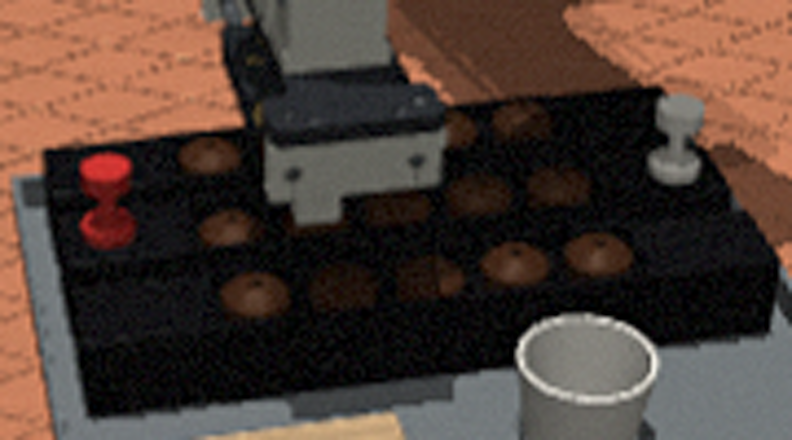

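The first plug, at (230,228), now sits flush and visibly lower than its counterparts in the other rows. Both markers stand untouched at (107,200) and (677,140). I'll continue with plugs 3 to 5.

Request:
send_rows:
  deltas:
    - [[0, 0, -0.01], 0]
    - [[0, 0, -0.02], 0]
    - [[-0.026, 0, -0.02], 0]
    - [[-0.0525, 0, -0.02], 0]
    - [[-0.0525, 0, -0.02], 0]

```text
clock: 7.8
tool_pos: [0.5199, 0.0445, 0.1307]
orientation: [-179.9, 0.0, -85.3]
force: [-0.0, -0.8, 0.3]
opening: 0.0002
gripper_force: 0.0
```

Request:
send_rows:
  deltas:
    - [[0, 0, 0.006], 0]
    - [[0, 0, 0.01], 0]
    - [[0, 0, 0.0125], 0]
    - [[0, 0, 0.015], 0]
    - [[0, 0, 0.017], 0]

```text
clock: 8.22
tool_pos: [0.519, 0.0418, 0.1158]
orientation: [180.0, -0.0, -85.4]
force: [-1.4, 1.0, 2.0]
opening: 0.0004
gripper_force: 1.0
```

Request:
send_rows:
  deltas:
    - [[0, 0, 0.001], 0]
    - [[0, 0, 0.002], 0]
    - [[0, 0, 0.003], 0]
    - [[0, 0, 0.003], 0]
    - [[0, 0, 0.003], 0]

```text
clock: 8.63
tool_pos: [0.5192, 0.0419, 0.1146]
orientation: [-180.0, -0.0, -85.3]
force: [-4.4, -1.3, 11.5]
opening: 0.0006
gripper_force: 5.6
```

Request:
send_rows:
  deltas:
    - [[0, 0, -0.01], 0]
    - [[0, 0, -0.02], 0]
    - [[-0.026, 0, -0.02], 0]
    - [[-0.0525, 0, -0.02], 0]
    - [[-0.0525, 0, -0.02], 0]

```text
clock: 9.05
tool_pos: [0.5167, 0.0866, 0.1309]
orientation: [-179.9, 0.1, -85.3]
force: [-0.3, -0.1, 0.3]
opening: 0.0006
gripper_force: 0.0
```

Request:
send_rows:
  deltas:
    - [[0, 0, 0.006], 0]
    - [[0, 0, 0.01], 0]
    - [[0, 0, 0.0125], 0]
    - [[0, 0, 0.015], 0]
    - [[0, 0, 0.017], 0]

```text
clock: 9.47
tool_pos: [0.5157, 0.0838, 0.1159]
orientation: [180.0, -0.0, -85.4]
force: [-1.3, 1.2, 2.4]
opening: 0.0006
gripper_force: 1.3
```

Request:
send_rows:
  deltas:
    - [[0, 0, 0.001], 0]
    - [[0, 0, 0.002], 0]
    - [[0, 0, 0.003], 0]
    - [[0, 0, 0.003], 0]
    - [[0, 0, 0.003], 0]

```text
clock: 9.88
tool_pos: [0.5158, 0.0839, 0.1146]
orientation: [-180.0, -0.0, -85.3]
force: [-4.6, -0.2, 12.1]
opening: 0.0005
gripper_force: 5.7
```

Request:
send_rows:
  deltas:
    - [[0, 0, -0.01], 0]
    - [[0, 0, -0.02], 0]
    - [[-0.026, 0, -0.02], 0]
    - [[-0.0525, 0, -0.02], 0]
    - [[-0.0525, 0, -0.02], 0]

```text
clock: 10.3
tool_pos: [0.5132, 0.1284, 0.1308]
orientation: [-179.9, 0.1, -85.3]
force: [1.1, 0.6, 0.5]
opening: 0.0004
gripper_force: 0.0
```

Request:
send_rows:
  deltas:
    - [[0, 0, 0.006], 0]
    - [[0, 0, 0.01], 0]
    - [[0, 0, 0.0125], 0]
    - [[0, 0, 0.015], 0]
    - [[0, 0, 0.017], 0]

```text
clock: 10.72
tool_pos: [0.5122, 0.1255, 0.1158]
orientation: [180.0, -0.0, -85.4]
force: [-1.7, 0.9, 2.0]
opening: 0.0007
gripper_force: 0.8
```

Request:
send_rows:
  deltas:
    - [[0, 0, 0.001], 0]
    - [[0, 0, 0.002], 0]
    - [[0, 0, 0.003], 0]
    - [[0, 0, 0.003], 0]
    - [[0, 0, 0.003], 0]

```text
clock: 11.13
tool_pos: [0.5123, 0.1257, 0.1146]
orientation: [-180.0, -0.0, -85.3]
force: [-4.2, -2.0, 12.6]
opening: 0.0004
gripper_force: 5.5
```

Request:
send_rows:
  deltas:
    - [[0, 0, -0.02], 0]
    - [[0, 0, -0.06], 0]
    - [[0, 0, -0.11], 0]
    - [[0, 0, -0.16], 0]
    - [[0, 0, -0.21], 0]

```text
clock: 11.55
tool_pos: [0.512, 0.1256, 0.2836]
orientation: [180.0, -0.0, -85.3]
force: [1.7, 1.4, 0.2]
opening: 0.0003
gripper_force: 0.0
```

Request:
send_rows:
  deltas:
    - [[0.05, 0, 0], 0]
    - [[0.1, 0, 0], 0]
    - [[0.11, 0, 0], 0]
    - [[0.11, 0, 0], 0]
    - [[0.11, 0, 0], 0]

```text
clock: 11.97
tool_pos: [0.5195, 0.0377, 0.2817]
orientation: [-180.0, 0.0, -85.4]
force: [-0.1, -0.3, 0.6]
opening: 0.0006
gripper_force: 0.0
```

Run:
```python
from h import *
delta([.5,.3,.28],-85.4)
p=ctrl.snapshot("scene");w=ctrl.snapshot("wrist")
a=cv2.resize(p["color"][190:290,250:430,::-1],(540,300),interpolation=cv2.INTER_CUBIC)
b=cv2.resize(w["color"][0:300,200:480,::-1],(280,300))
b2=np.zeros((300,540,3),np.uint8);b2[:,:280]=b
cv2.imwrite("pics/f.png",np.vstack([a,b2]))
for th in ("tag_red","tag_white"):
    for d in ctrl.boxes_of(p,th)[:2]: print(th,round(d["conf"],2),np.round(np.array(d["xy"])*[640,480],1))
```

```text
t 11.9667 pos [0.5195 0.0377 0.2817] [-179.99    0.    -85.44] F [-0.1 -0.3  0.6] op 0.0006
shift [-0.3288 -0.0018  0.0021] turn -0.0005
tag_red 0.78 [272.3 235.2]
tag_red 0.71 [377.2 232.3]
tag_white 0.55 [403.3 220.9]
```

View pics/f.png

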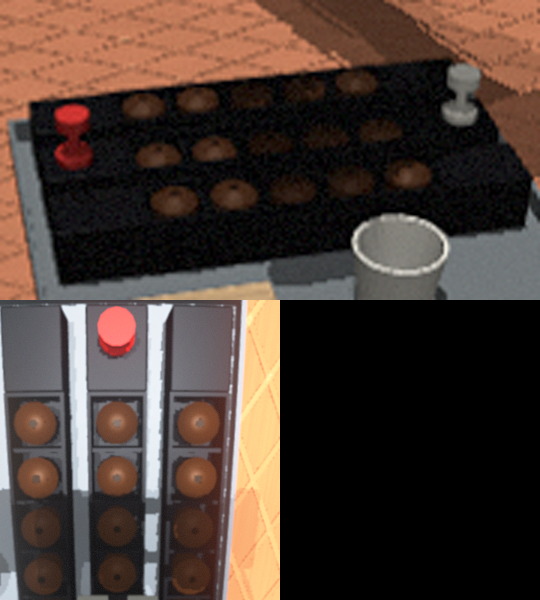

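The middle row's five plugs, at (158,153) to (381,130) in the upper view, all sit lower than those in the outer rows. Both markers are standing where they were, and the hand is clear, about 160 mm up.

```bash
python3 -c "
from plant import ctrl
print(ctrl.close_job())"
```

```text
the job is handed in; nothing more can be done
None
```

I pressed all five plugs of the marked row down to their stops in order from red to white, at about 12 N each. The other two rows and the markers look untouched in the last pictures, the hand finished clear, and the job was handed in at about 12 s; no verdict was returned.

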